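Clear the gearbox plate and spread a snap ring onto its axle stub

TASK

Sweep the three loose metal chips off the gearbox plate onto the bench with the wooden scraper block, never with the gripper or the pliers, then stand the block back on the bench clear of the plate. Then pick up the snap-ring pliers by squeezing their handles fully so that the ring on their tips is spread wide, slide the ring down over the upright axle stub, without forcing it, until it surrounds the groove, level and centred, and finish still holding the pliers squeezed there: do not let go. Leave the other things on the bench where they are.

Things in the scene. Friction and masses are not known exactly. Their poses are not given: they have to be found in the camera images.
- gearbox_plate: Fixed dark steel plate on the bench, 110 (its x) x 220 (its y) x 22 mm high, z up; origin at the centre of its underside. At its (0, -70) mm stands the axle stub: a boss of 24 mm radius up to 40 mm above the bench, then an upright shaft. The rest of its top is flat and bare except for the chips.
- chip_area (a point): Point on the plate's top, at (0, 37, 22) mm in its frame: middle of the area where the chips lie at the start, about 54 mm (plate x) by 60 mm (plate y).
- shaft_top (a point): Centre of the shaft's top end, 85 mm above the bench. The shaft is steel, 22 mm in diameter, its last 3 mm bevelled.
- groove (a point): Middle of the one groove around the shaft, on its axis, 62 mm above the bench, 23 mm below the shaft's top; axes as the plate's. The groove is 8 mm wide; the shaft is 18 mm thick in it.
- chip1: Loose metal chip, an angular scrap about 14 x 12 x 7 mm, 10 g, lying flat on the plate; origin at the centre of its underside.
- chip2: Loose metal chip, an angular scrap about 14 x 12 x 7 mm, 10 g, lying flat on the plate; origin at the centre of its underside.
- chip3: Loose metal chip, an angular scrap about 14 x 12 x 7 mm, 10 g, lying flat on the plate; origin at the centre of its underside.
- scraper: Loose scraper block standing on the bench: wood with a steel lower edge, 26 mm thick (its x) x 90 mm long (its y) at the foot, 50 mm tall; above 24 mm it is 64 mm long. 150 g. Origin at the centre of its underside, z up. To be gripped over its 26 mm thickness, and pushed along its x.
- rest: Fixed wooden T, 25 mm high, on which the pliers lie: a bar 24 mm wide under them (its x from -112 to +30 mm) and a crosspiece 84 mm wide under the handle ends (x from -112 to -94 mm); origin on its underside, below the pliers' pivot to within a few mm.
- pliers: Loose steel snap-ring pliers, about 165 g, lying flat on the rest; origin at the pivot on the underside (25 mm above the bench at the start), x along the centre line towards the tips, z up. Two rubber-clad handles run back from the pivot; the tips in front carry the snap ring. Squeezing the handles spreads the tips; both sides move alike.
- grip (a point): Place to grip the handles: (-55, 0, 7) mm in the pliers' frame. Grips 14 mm high (z 0 to 14 mm), at x -110 to -33 mm. Released they form a V, over the outer faces 53 mm wide here, 76 at x -110. At the squeeze stop the outer faces are parallel, 30 mm apart.
- ring_centre (a point): Centre of the fully spread snap ring: (59.4, 0, 3) mm in the pliers' frame (released, the ring reaches 4 mm farther forward); axes as the pliers'. Dark steel, 3 mm thick, fixed to the tips (cannot come off). Released, its bore is too narrow for the shaft (about 17 mm); fully spread it is 28 mm, outside 34 mm.
- handle_left (a joint): Turn of each handle towards the other, rad: 0 released, 0.209 at the stop (ring fully spread). Sprung: at the grip about 4 N on each handle to start, 10 N at the stop; the stop bears any grip.
- screwdriver: Bystander: black-handled screwdriver lying on the bench, 200 mm.
- nut_driver: Bystander: clear-handled driver lying on the bench, 170 mm.
- bearing: Bystander: steel bearing ring, 34 mm across, 11 mm high.
- threadlock: Bystander: small upright bottle, 28 mm diameter, 75 mm tall.
- grease_can: Bystander: upright can, 62 mm diameter, 150 mm tall.
- wheel: Bystander: rubber-tyred model wheel lying flat, 100 mm across, 40 mm high.
- calipers: Bystander: calipers lying on the bench, 220 mm long.
There are look-alikes about, which are no part of the job. Several things look just like the scraper: the one meant starts farthest to the robot's left. Leave any yellow look-alike of the gearbox_plate alone.

How it is judged:
By the outcome, as a careful person would: the job done as asked, in the order asked, and still so for the second after the job is handed in, while the arm keeps its last pose, push and grip.
It also fails if it takes over 67 s, if anything falls off the work surface, if the arm or the gripper's body presses on something with over 40 N, if the wrist force passes 120 N, or if a joint passes its speed limit or range.

ROBOT

A 6-joint arm with a two-finger parallel gripper is mounted at the origin on the work surface. World frame = base frame: x ahead of the robot, y to its left, z up, the work surface at z = 0. Lengths are in m, angles in rad, forces in N, time in s.
With the tool pointing down it reaches from about 0.325 to 0.775 m from the base axis. Payload 9.3 kg.
Tool frame: the origin (TCP) lies on the centre line of the jaws, within the pads' length; the fingertips stand 17 mm ahead of it and the grasp point (between the pads) lies 2 mm behind it; z points along the fingers, y is the direction in which the jaws open and shut (so a half turn about z gives the same grasp; the last joint's range is limited). The gripper opens to 85 mm and grips with 20 to 120 N. Pads are 22 mm wide; open, the fingers measure 114 mm over their backs; the gripper's body (76 mm by 85 mm) begins 54 mm behind the grasp point. The pads swing forward as they close: fully open they stand 13 mm farther back than shut.
Start: joints at [-1.378, 0.259, 0.021, 1.334, 0, 1.418], TCP at [0.186, -0.517, 0.248] pointing down, gripper open.
Joint ranges: [-3.04, 3.04], [-0.91, 1.82], [-1.04, 1.36], [-1.92, 1.95], [-1.52, 1.45], [-3.14, 3.14]. Speed limits (rad/s): [2.22, 2.22, 2.79, 3.14, 3.14, 3.14].

INTERFACE

Orientations are given as a 3x3 rotation matrix whose columns are the frame's x, y, z axes.
In Python, from workcell import robot gives the robot as it stands.
- The arm moves only by the tool carry_out, never from a script. Its arguments are lists of equal length, an entry for each row: "claw": the closure in counts, from 0 (fully open) to 255 (shut); "offset": the shift along the tool's x, y, z in cm, a list of three; "roll": the turn about the tool's z in rad. A call has 1 to 8 rows; each row is the pose to reach, as a shift and turn from the pose commanded when the call began, along the tool's axes at that moment; what a row does not reach only later rows make up. A row lasts 1/8 s, in which the tool goes at most 62.5 mm and 10.7 degrees, less where a joint would pass 70% of its speed; a pose out of reach is approached as far as the arm can. A call with a gripper value outside its range is refused whole. The fingers move at their own pace and stop on an object; "grip_force" is the grip in N (left out, the last holds). Time passes only in rows, so rows that repeat a pose let the fingers close. It gives the time, the measured TCP pose, the force and the opening at its end, in the units of the state.
- robot.state(): the state, without advancing time (a new reading comes with each control period).
- robot.snapshot(name): name is "scene" or "top" or "wrist"; returns a dict with "frame" (480x640x3 uint8, red, green, blue), "z_map" (480x640 float32, m along the optical axis (not along the pixel's ray), 0 where there is no reading), "vertical_fov" (degrees; the focal length in pixels is half the picture's height over the tangent of half this angle, whatever the lens; pixels are square), "cx", "cy" (the principal point, pixels), "R" (3x3) and "t" (3): a world point X has camera coordinates R X + t. Camera axes: x right, y down, z forward; pixel columns grow to the right and rows downward; lengths in m; the calibration is good to about 2 mm. A picture is of the moment at which its call begins.
- robot.hand_in(): hands the job in, once; it reports no verdict.
Trained networks look in the newest picture that a camera, given by its name, has taken for a name from the list of things; names that differ only in an ending like _2 or _b are one class to them, and where a whole thing is asked for, a point or a joint stands for the part that bears it (a point fixed in the world has none). Each returns a list of dicts, best first, with "score" (0 to 1); they miss things now and then, are a little off and sometimes report something else, mostly with a low value. They report only what shows in the picture. A call takes as long as a camera call. They do not tell look-alikes from the thing itself.
- robot.spot_in(camera, label): "at" ([x, y, z] in m, in world coordinates, good to about 4 mm: the middle of the surface that is visible of it).
- robot.tip_of(camera, label): "at" ([x, y, z] in m, in world coordinates, good to about 4 mm: a listed point, or the origin of a listed thing).
The state is a dict: "time_s": time; "joints": joint angles; "qd": joint speeds; "tau": joint torques, N m; "tool_pos": TCP position; "ee_rot": TCP orientation; "force": force on the tool from outside, world axes, zero at the start; "wrist_torque": the same for the moment, N m; "width": finger opening in m.
Only numpy, scipy, OpenCV 4.12 (cv2) and the standard library are available. Lean on these libraries where they do the work, as an engineer would, in place of code of your own. Each camera call takes 0.05 s, during which the arm holds its last target. There are 200 camera calls.

## Working session

There is one attempt and no reset: what is moved stays moved. The work goes in short steps, Python scripts to look and compute and a tool call to move; the robot and the scene stay as the last step left them, time stands still between calls to the robot, and variables do not carry over. Pictures are saved under pics/ and viewed, on a budget of 15 in all, crops included, one or two more only if the job needs it, and the job is handed in when it is done.

Besides the shell and the picture viewer there is one more tool, called after "Call:" in YAML: its name, and indented under it one key for each argument. carry_out: Moves the arm, as the interface text tells. Its arguments: {"type":"object","properties":{"claw":{"type":"array"},"offset":{"type":"array"},"roll":{"type":"array"},"grip_force":{"type":"number"}},"required":["claw","offset","roll"]}

```bash
mkdir -p pics; cat > h.py <<'E'
import numpy as np, cv2
from workcell import robot
def snap(cam,name=None):
    s=robot.snapshot(cam)
    if name: cv2.imwrite(f'pics/{name}.png',s['frame'][:,:,::-1])
    return s
def cloud(s):
    h,w=s['z_map'].shape; f=h/2/np.tan(np.radians(s['vertical_fov'])/2)
    v,u=np.mgrid[:h,:w]; z=s['z_map']
    c=np.stack([(u-s['cx'])/f*z,(v-s['cy'])/f*z,z],-1)
    return (c-s['t'])@s['R']
def proj(s,X):
    h=s['z_map'].shape[0]; f=h/2/np.tan(np.radians(s['vertical_fov'])/2)
    c=s['R']@np.array(X)+s['t']; return c[:2]/c[2]*f+[s['cx'],s['cy']]
E
cat > a.py <<'E'
from h import *
np.set_printoptions(precision=4,suppress=True)
for cam in ['top','scene']:
    s=snap(cam,cam+'0')
    print(cam,s['vertical_fov'],s['cx'],s['cy'],-s['R'].T@s['t'])
    np.savez(cam+'0.npz',**s)
    for l in ['gearbox_plate','shaft_top','chip1','scraper','pliers','grip','ring_centre','rest']:
        print(l,[(np.round(d['at'],3).tolist(),round(d['score'],2),proj(s,d['at']).astype(int).tolist()) for d in robot.tip_of(cam,l)])
print(robot.state())
E
python3 a.py
```

```text
top 52.27841747682037 332.10595744485863 235.59149079636896 [ 0.3784 -0.0502  1.1273]
gearbox_plate [([0.578, 0.035, -0.0], 0.88, [287, 223]), ([0.248, 0.234, -0.001], 0.77, [195, 368])]
shaft_top [([0.569, -0.036, 0.083], 0.88, [317, 221]), ([0.254, 0.16, 0.084], 0.71, [220, 370])]
chip1 [([0.581, 0.072, 0.023], 0.59, [270, 220]), ([0.576, 0.052, 0.02], 0.5, [279, 222]), ([0.574, 0.088, 0.022], 0.45, [264, 223])]
scraper [([0.428, -0.407, -0.003], 0.8, [477, 289]), ([0.589, 0.322, 0.028], 0.63, [160, 215]), ([0.53, -0.311, -0.001], 0.6, [435, 245]), ([0.576, 0.037, 0.003], 0.39, [286, 224])]
pliers [([0.528, 0.312, -0.003], 0.68, [167, 243]), ([0.531, 0.312, 0.025], 0.57, [163, 240]), ([0.59, 0.322, 0.028], 0.32, [160, 214])]
grip [([0.72, 0.193, -0.002], 0.7, [222, 164]), ([0.474, 0.3, 0.033], 0.69, [166, 265])]
ring_centre [([0.59, 0.322, 0.031], 0.7, [160, 214])]
rest [([0.53, 0.31, -0.0], 0.61, [168, 242]), ([0.472, -0.202, -0.002], 0.24, [389, 269])]
scene 44.702322374059165 322.0588687933369 238.80364401556017 [1.1145 0.8958 0.9151]
gearbox_plate [([0.247, 0.233, -0.002], 0.79
[... 499 characters left out ...]
], 0.37, [311, 230])]
grip [([0.479, 0.305, 0.03], 0.58, [432, 342])]
ring_centre [([0.59, 0.321, 0.03], 0.79, [394, 369])]
rest [([0.53, 0.308, -0.002], 0.74, [412, 364])]
{'time_s': 0.9, 'joints': array([-1.3776,  0.2586,  0.0215,  1.3337, -0.    ,  1.4182]), 'qd': array([-0.0012, -0.0006,  0.001 , -0.0008,  0.0003, -0.0016]), 'tau': array([ -0.0001, -55.5365,  34.4734,   0.0013,  -0.0002,  -0.    ]), 'tool_pos': array([ 0.1864, -0.5174,  0.2483]), 'ee_rot': array([[ 0.9408,  0.3389, -0.    ],
       [ 0.3389, -0.9408, -0.    ],
       [-0.    ,  0.    , -1.    ]]), 'force': array([-0.4199,  0.2073, -0.4415]), 'wrist_torque': array([-0.0111,  0.0038,  0.0149]), 'width': 0.0857547183721078}
```

View top.

View pics/top0.png

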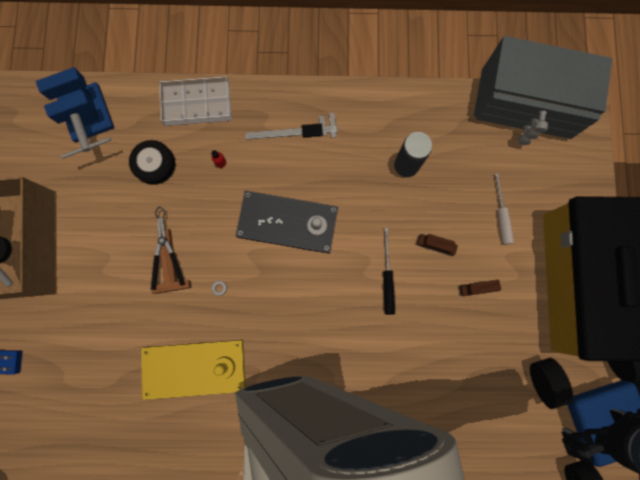

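View pics/scene0.png

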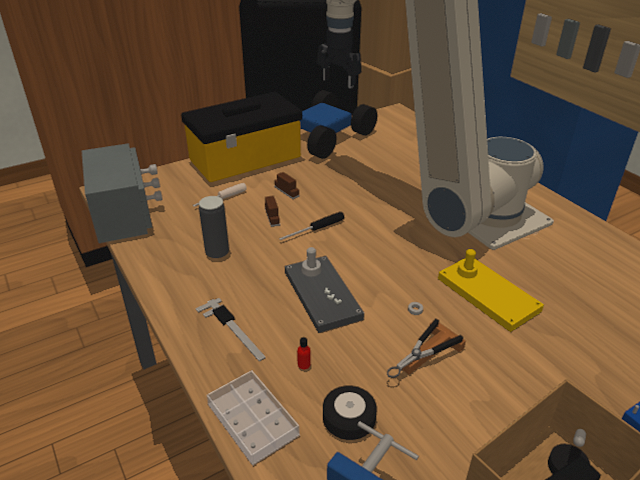

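```bash
cat > b.py <<'E'
from h import *
np.set_printoptions(precision=4,suppress=True)
for cam in ['top','scene']:
    s=dict(np.load(cam+'0.npz')); P=cloud(s)
    def sel(c,r,z0,z1):
        m=(np.hypot(P[...,0]-c[0],P[...,1]-c[1])<r)&(P[...,2]>z0)&(P[...,2]<z1)
        return P[m]
    def rect(q):
        r=cv2.minAreaRect(q[:,:2].astype(np.float32)*1000); b=cv2.boxPoints(r); 
        return np.round(np.mean(b,0),1),np.round(r[1],1),round(r[2],1)
    print(cam)
    q=sel((.578,.035),.14,.017,.026);print('plate',rect(q),q[:,2].mean(),np.median(q[:,2]))
    q=sel((.53,-.31),.06,.042,.056);print('scr top',rect(q),np.median(q[:,2]))
    q=sel((.53,-.31),.06,.012,.056);print('scr all',rect(q))
    q=sel((.568,-.037),.016,.078,.09);print('shaft',q.mean(0),(q.max(0)+q.min(0))/2,len(q))
    q=sel((.53,.312),.15,.034,.05);print('pliers',rect(q),len(q))
    q=sel((.53,.312),.15,.021,.029);print('rest?',rect(q),len(q))
E
python3 b.py
```

```text
top
plate (array([580.5,  35. ], dtype=float32), array([219.7, 110.8]), 80.6) 0.021587355312002177 0.021643533492386076
scr top (array([ 530.5, -310.3], dtype=float32), array([63.2, 27. ]), 73.2) 0.04913286596773067
scr all (array([ 530.4, -310.4], dtype=float32), array([90. , 27.1]), 73.0)
shaft [ 0.5683 -0.0342  0.0839] [ 0.5682 -0.0334  0.0842] 79
pliers (array([551.8, 317.1], dtype=float32), array([254.1,  72.8]), 10.7) 633
rest? (array([548.1, 313.6], dtype=float32), array([261.1,  84.4]), 10.0) 710
scene
plate (array([578.7,  34.3], dtype=float32), array([226.5, 112.5]), 80.6) 0.022477905902147256 0.02255451248759001
scr top (array([ 530. , -308.7], dtype=float32), array([72.9, 26.1]), 73.9) 0.05006516198917904
scr all (array([ 530.9, -305.7], dtype=float32), array([89.3, 26.8]), 73.2)
shaft [ 0.5695 -0.0311  0.0838] [ 0.5678 -0.0321  0.0832] 58
pliers (array([547.8, 324.2], dtype=float32), array([258.7,  73.4]), 13.7) 655
rest? (array([512.6, 302.9], dtype=float32), array([192.2,  85.1]), 6.4) 529
```

```bash
cat >> h.py <<'E'
def go(x,y,z,ang,s=None):
    s=s or robot.state(); R=s['ee_rot']; d=R.T@(np.array([x,y,z])-s['tool_pos'])*100
    a=np.arctan2(R[1,0],R[0,0]); print('off',np.round(d,2),'roll',round(-(ang-a),3),'| a',round(a,4),'pos',np.round(s['tool_pos'],4),'t',s['time_s'],'w',round(s['width'],4),'F',np.round(s['force'],1))
E
python3 -c "
from h import *
go(.5305,-.310,.12,np.radians(73.2))"
```

```text
off [39.41 -7.85 12.83] roll -0.932 | a 0.3458 pos [ 0.1864 -0.5174  0.2483] t 0.9 w 0.0858 F [-0.4  0.2 -0.4]
```

Call:
carry_out:
  claw: [0, 0, 0, 0, 0, 0, 0, 0]
  offset:
    - [5, -1, 1.6]
    - [10, -2, 3.2]
    - [15, -3, 5]
    - [20, -4, 6.6]
    - [25, -5, 8.2]
    - [30, -6, 9.8]
    - [35, -7, 11.4]
    - [39.4, -7.85, 12.8]
  roll: [-0.12, -0.24, -0.36, -0.48, -0.6, -0.72, -0.84, -0.932]
  grip_force: 40

```text
time_s: 1.9
tool_pos: [0.532, -0.3088, 0.1197]
ee_rot: [[0.285, 0.959, 0.0], [0.959, -0.285, -0.0], [-0.0, 0.0, -1.0]]
force: [-0.4, -0.2, 0.2]
width: 0.0852
```

```bash
python3 -c "
from h import *
go(.5305,-.310,.034,np.radians(73.2)); s=snap('wrist','w1'); P=cloud(s); m=(P[...,2]>.04)&(P[...,2]<.056)&(np.hypot(P[...,0]-.53,P[...,1]+.31)<.06)
q=P[m]; r=cv2.minAreaRect(q[:,:2].astype(np.float32)*1000); print(r,len(q))
go(.5305,-.310,.034,np.radians(73.2))
"
```

```text
off [-0.15 -0.11  8.57] roll 0.004 | a 1.2817 pos [ 0.532  -0.3088  0.1197] t 1.9 w 0.0852 F [-0.4 -0.2  0.2]
((529.9120483398438, -310.0566711425781), (63.54956817626953, 26.05571174621582), 73.42579650878906) 4888
off [-0.53 -0.31  8.37] roll 0.011 | a 1.2884 pos [ 0.5349 -0.306   0.1177] t 1.95 w 0.0855 F [ 0.2  2.7 -1.4]
```

Call:
carry_out:
  claw: [0, 0, 0, 0, 255, 255, 255, 255]
  offset:
    - [0, 0, 4]
    - [0, 0, 7]
    - [0, 0, 8.6]
    - [0, 0, 8.6]
    - [0, 0, 8.6]
    - [0, 0, 8.6]
    - [0, 0, 8.6]
    - [0, 0, 8.6]
  roll: [0, 0, 0, 0, 0, 0, 0, 0]
  grip_force: 50

```text
time_s: 2.95
tool_pos: [0.5308, -0.3103, 0.0351]
ee_rot: [[0.289, 0.957, 0.001], [0.957, -0.289, -0.001], [-0.001, 0.001, -1.0]]
force: [-0.5, 0.0, 5.7]
width: 0.0253
```

```bash
python3 -c "
from h import *
go(.5305,-.310,.034,np.radians(73.4))
u=np.array([np.cos(np.radians(-9.4)),np.sin(np.radians(-9.4))]);v=np.array([-u[1],u[0]]); c=np.array([.5805,.035])
for x,y in [(50,37),(-66,37),(0,37)]: print(c+u*x/1e3+v*y/1e3)
s=dict(np.load('top0.npz'));P=cloud(s)
d=(P[...,:2]-c); X=d@u*1e3;Y=d@v*1e3
m=(abs(X)<45)&(Y>0)&(Y<90)&(P[...,2]>.0245)&(P[...,2]<.035)
n,l,st,ce=cv2.connectedComponentsWithStats(m.astype(np.uint8))
for i in range(1,n): print(st[i,4],X[l==i].min(),X[l==i].max(),Y[l==i].min(),Y[l==i].max())
"
```

```text
off [ 0.02 -0.04  0.11] roll -0.003 | a 1.2778 pos [ 0.5308 -0.3103  0.0351] t 2.95 w 0.0253 F [-0.5  0.   5.7]
[0.63587167 0.06333687]
[0.5214293  0.08228268]
[0.58654306 0.07150317]
2 40.11009897000433 42.01616537246314 75.33940481779663 78.05248297551022
1 41.25944177520363 41.25944177520363 54.421103533915094 54.421103533915094
1 44.99186930447079 44.99186930447079 45.69502634092708 45.69502634092708
1 32.85082992656055 32.85082992656055 87.76436230171578 87.76436230171578
1 33.36920620103646 33.36920620103646 82.99346911861895 82.99346911861895
2 35.772564531762555 36.221960921377054 69.85087086831139 72.06846293580408
2 35.225274441327386 37.465559929447224 60.12815795382376 63.10569242044502
1 43.507790916450354 43.507790916450354 29.20252347322432 29.20252347322432
1 30.453266987054583 30.453266987054583 75.75894936494402 75.75894936494402
1 29.908763413003268 29.908763413003268 63.81383625077809 63.81383625077809
2 33.337553985790414 34.08955596011636 41.3822515806917 43.38320190740228
1 39.631856808774465 39.631856808774465 23.76354464496424 23.76354464496424
1 42.984485969
[... 4631 characters left out ...]
 39.317091708805854
2 -35.511932717121155 -34.82945624301683 30.44162958195926 32.39294641419465
1 -44.16490504124883 -44.16490504124883 70.28758974833549 70.28758974833549
1 -40.71969618573779 -40.71969618573779 50.046961594314 50.046961594314
1 -39.55128753959842 -39.55128753959842 43.32623495054325 43.32623495054325
1 -44.694426133780524 -44.694426133780524 33.132386032187384 33.132386032187384
1 -40.28809378913794 -40.28809378913794 6.032854967603151 6.032854967603151
1 -44.92697640141993 -44.92697640141993 21.57883119224666 21.57883119224666
1 -43.03370097991298 -43.03370097991298 10.3301624717883 10.3301624717883
1 -44.50318401953677 -44.50318401953677 5.43117976656689 5.43117976656689
```

Call:
carry_out:
  claw: [255, 255, 255, 255, 255, 255, 255, 255]
  offset:
    - [0, 0, -4]
    - [0, 0, -9]
    - [3, 0, -12.5]
    - [9, -0.4, -12.5]
    - [15, -0.7, -12.5]
    - [21, -1, -12.5]
    - [27, -1.2, -12.5]
    - [33, -1.4, -12.5]
  roll: [0, 0, -0.02, -0.04, -0.06, -0.08, -0.1, -0.129]

```text
time_s: 3.95
tool_pos: [0.6125, 0.0119, 0.1593]
ee_rot: [[0.163, 0.987, 0.0], [0.987, -0.163, -0.0], [-0.0, 0.0, -1.0]]
force: [0.4, -0.4, -1.0]
width: 0.0256
```

Call:
carry_out:
  claw: [255, 255, 255, 255, 255, 255]
  offset:
    - [3, -0.5, 0]
    - [5.5, -0.95, 0]
    - [5.5, -0.95, 3]
    - [5.5, -0.95, 7]
    - [5.5, -0.95, 8.5]
    - [5.5, -0.95, 8.5]
  roll: [0, 0, 0, 0, 0, 0]

```text
time_s: 4.7
tool_pos: [0.6116, 0.0656, 0.0737]
ee_rot: [[0.163, 0.987, -0.002], [0.987, -0.163, 0.0], [-0.0, -0.002, -1.0]]
force: [-0.0, -0.2, -0.4]
width: 0.0252
```

```bash
python3 -c "
from h import *
go(.6259,.064,.0581,np.radians(80.6)); snap('scene','s2');s=snap('wrist','w2')
go(.6259,.064,.0581,np.radians(80.6))
"
```

```text
off [0.07 1.44 1.56] roll -0.0 | a 1.4066 pos [0.6116 0.0656 0.0737] t 4.7 w 0.0252 F [-0.  -0.2 -0.4]
off [0.05 1.32 1.74] roll -0.0 | a 1.4066 pos [0.6127 0.0656 0.0755] t 4.8 w 0.025 F [ 0.5 -1.  -0. ]
```

Call:
carry_out:
  claw: [255, 255, 255, 255, 255]
  offset:
    - [0.05, 1.4, 0]
    - [0.05, 1.4, 0.8]
    - [0.05, 1.4, 1.5]
    - [0.05, 1.4, 1.5]
    - [0.05, 1.4, 1.5]
  roll: [0, 0, 0, 0, 0]

```text
time_s: 5.42
tool_pos: [0.6258, 0.064, 0.0592]
ee_rot: [[0.163, 0.987, -0.0], [0.987, -0.163, 0.0], [-0.0, -0.0, -1.0]]
force: [-0.3, 0.3, -1.1]
width: 0.0256
```

```bash
python3 -c "
from h import *
go(.6259,.064,.0581,np.radians(80.6)); snap('wrist','w3')
go(.6259,.064,.0581,np.radians(80.6))
"
```

```text
off [0.   0.01 0.11] roll 0.0 | a 1.4069 pos [0.6258 0.064  0.0592] t 5.425 w 0.0256 F [-0.3  0.3 -1.1]
off [0.   0.01 0.13] roll 0.0 | a 1.4069 pos [0.6258 0.064  0.0594] t 5.475 w 0.0254 F [ 1.   0.5 -1.4]
```

View pics/w3.png

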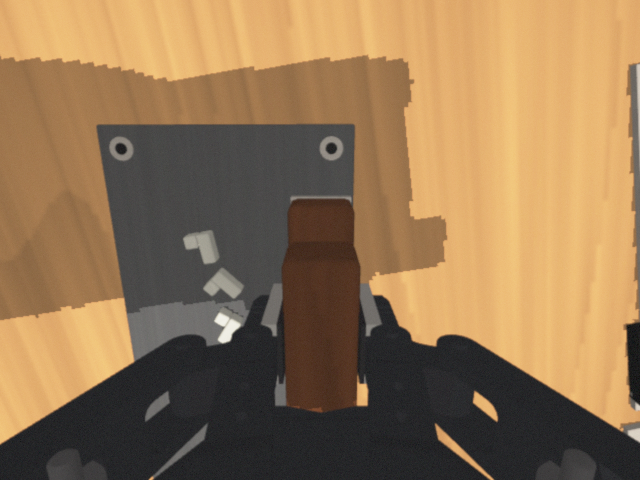

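Call:
carry_out:
  claw: [255, 255, 255, 255, 255, 255, 255, 255]
  offset:
    - [0, 0, 0.12]
    - [0, -1, 0.12]
    - [0, -1.8, 0.12]
    - [0, -2.6, 0.12]
    - [0, -3.4, 0.12]
    - [0, -4.2, 0.12]
    - [0, -5, 0.12]
    - [0, -5.6, 0.12]
  roll: [0, 0, 0, 0, 0, 0, 0, 0]

```text
time_s: 6.48
tool_pos: [0.5701, 0.0732, 0.0581]
ee_rot: [[0.163, 0.987, 0.0], [0.987, -0.163, -0.0], [-0.0, 0.0, -1.0]]
force: [0.9, 0.2, -1.1]
width: 0.0254
```

Call:
carry_out:
  claw: [255, 255, 255, 255, 255, 255, 255, 255]
  offset:
    - [0, -0.6, 0]
    - [0, -1.2, 0]
    - [0, -1.8, 0]
    - [0, -2.5, 0]
    - [0, -3.2, 0]
    - [0, -3.9, 0]
    - [0, -4.6, 0]
    - [0, -5.2, 0]
  roll: [0, 0, 0, 0, 0, 0, 0, 0]

```text
time_s: 7.48
tool_pos: [0.5189, 0.0817, 0.0581]
ee_rot: [[0.163, 0.987, 0.0], [0.987, -0.163, 0.0], [0.0, 0.0, -1.0]]
force: [-0.1, 0.1, -1.4]
width: 0.0255
```

```bash
python3 -c "
from h import *
snap('scene','s4');snap('wrist','w4')
go(.6259,.064,.0581,np.radians(80.6))
for l in ['chip1']:
  for c in ['scene','wrist']: print([(np.round(d['at'],3).tolist(),round(d['score'],2)) for d in robot.tip_of(c,l)])
"
```

```text
off [ 0.   10.87  0.  ] roll 0.0 | a 1.407 pos [0.5187 0.0817 0.0581] t 7.575 w 0.0258 F [-0.  -0.4 -0.4]
[]
[]
```

View pics/w4.png

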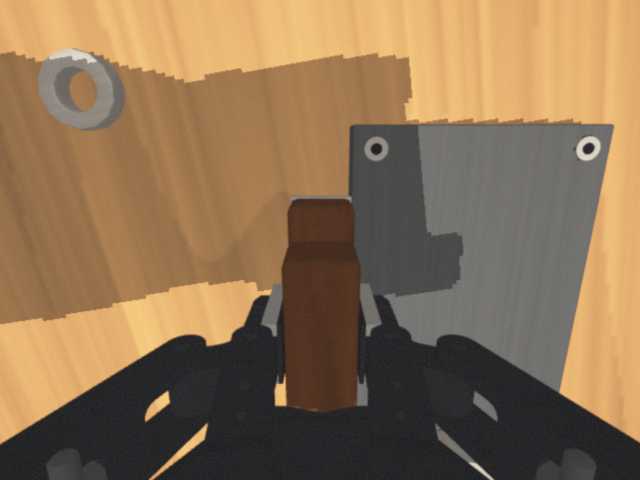

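Call:
carry_out:
  claw: [255, 255, 255, 255, 255, 255, 255, 255]
  offset:
    - [0, 0, -3]
    - [0, 0, -7]
    - [0, 0, -10.2]
    - [-6, 1.2, -10.2]
    - [-12, 2.4, -10.2]
    - [-18, 3.5, -10.2]
    - [-24, 4.7, -10.2]
    - [-30, 5.9, -10.2]
  roll: [0, 0, 0, 0.03, 0.06, 0.08, 0.1, 0.129]

```text
time_s: 8.68
tool_pos: [0.5286, -0.2263, 0.1602]
ee_rot: [[0.29, 0.957, 0.001], [0.957, -0.29, -0.0], [-0.0, 0.001, -1.0]]
force: [1.9, 0.7, -2.3]
width: 0.0253
```

```bash
python3 -c "
from h import *
s=snap('top','t5')
s2=snap('scene')
cv2.imwrite('pics/t5c.png',np.hstack([cv2.resize(s['frame'][150:310,190:350,::-1],(400,400),interpolation=2),cv2.resize(s2['frame'][240:380,270:410,::-1],(400,400),interpolation=2)]))
go(.5303,-.3099,.16,1.2778)
for c in ['top','scene']: print([(np.round(d['at'],3).tolist(),round(d['score'],2)) for d in robot.tip_of(c,'chip1')])
"
```

```text
off [-7.6   2.51 -0.03] roll -0.006 | a 1.2716 pos [ 0.5288 -0.2299  0.1596] t 8.775 w 0.0249 F [ 0.7  0.6 -1.5]
[([0.529, 0.313, 0.026], 0.53), ([0.528, 0.083, 0.003], 0.49), ([0.528, 0.093, 0.004], 0.42)]
[]
```

View pics/t5c.png

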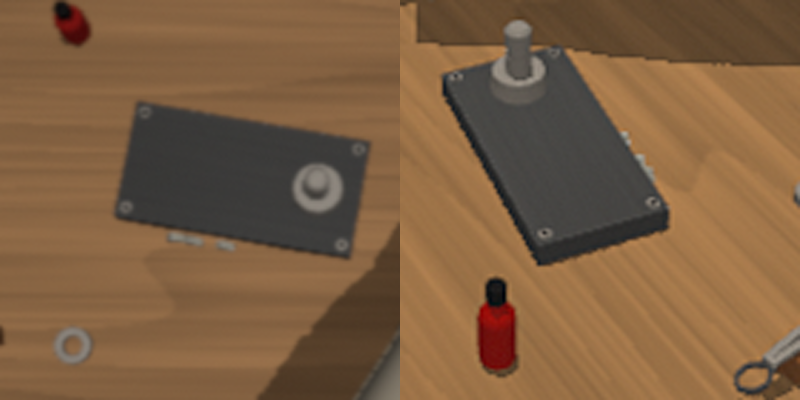

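```bash
python3 -c "
from h import *
np.set_printoptions(precision=1,suppress=True)
s=snap('top');P=cloud(s);c=np.array([.5805,.035]);a=np.radians(-9.4);u=np.array([np.cos(a),np.sin(a)]);v=np.array([-u[1],u[0]])
d=P[...,:2]-c;X=d@u*1e3;Y=d@v*1e3;Z=P[...,2]*1e3;g=s['frame'].mean(-1)
col=s['frame'].astype(int); m=(X<-50)&(X>-90)&(abs(Y-35)<50)&(col[...,0]-col[...,2]<25)&(g>70)
for x,y,z,b in sorted(zip(X[m],Y[m],Z[m],g[m]),key=lambda r:r[1]): print(round(x,1),round(y,1),round(z,1),int(b))
go(.5303,-.3099,.16,1.2778)
"
```

```text
-64.5 1.0 5.3 123
-62.0 1.6 3.9 125
-65.1 3.1 7.4 117
-63.2 3.1 11.0 126
-65.7 5.1 9.6 107
-63.6 5.4 11.1 124
-60.9 6.3 7.0 126
-63.9 7.7 10.4 123
-61.9 7.9 12.2 128
-64.2 10.1 9.0 113
-62.1 10.3 11.1 121
-64.7 12.3 10.0 106
-62.0 13.2 6.1 111
-65.1 31.3 5.8 119
-63.2 31.4 8.9 124
-65.8 33.2 8.5 115
-63.8 33.4 10.7 124
-61.7 33.6 12.5 123
-66.3 35.4 9.1 105
-64.2 35.6 10.8 121
-62.1 35.8 12.6 122
-65.1 37.2 15.5 118
-63.0 37.5 17.0 119
-65.0 40.2 10.7 113
-62.5 40.8 9.4 115
-64.7 43.3 4.5 107
-62.3 43.9 3.7 113
-65.5 45.0 8.3 108
-63.4 45.3 9.7 117
-61.0 45.9 8.5 115
-63.7 47.6 9.0 123
-61.2 48.4 6.7 124
-64.2 49.8 9.7 125
-61.4 51.0 4.8 128
-65.0 51.5 13.5 125
-62.3 52.5 9.7 131
-63.7 53.4 18.5 130
-65.2 54.0 11.7 124
-65.4 56.4 10.4 110
-62.9 57.2 8.3 115
-65.4 59.3 6.6 98
off [-8.2  2.7 -0. ] roll -0.001 | a 1.277 pos [ 0.5 -0.2  0.2] t 8.925 w 0.0253 F [-0.1 -0.4 -1.7]
```

Call:
carry_out:
  claw: [255, 255, 255, 255, 255, 255, 255, 0]
  offset:
    - [-4, 1.3, 0]
    - [-8.2, 2.7, 0]
    - [-8.2, 2.7, 5]
    - [-8.2, 2.7, 10]
    - [-8.2, 2.7, 12]
    - [-8.2, 2.7, 12.5]
    - [-8.2, 2.7, 12.5]
    - [-8.2, 2.7, 12.5]
  roll: [0, 0, 0, 0, 0, 0, 0, 0]

```text
time_s: 9.93
tool_pos: [0.5315, -0.3094, 0.0358]
ee_rot: [[0.287, 0.958, 0.001], [0.958, -0.287, -0.001], [-0.0, 0.001, -1.0]]
force: [0.5, -0.6, 0.1]
width: 0.0425
```

Call:
carry_out:
  claw: [0, 0, 0, 0, 0, 0]
  offset:
    - [0, 0, 0]
    - [0, 0, 0]
    - [0, 0, 0]
    - [0, 0, -4]
    - [0, 0, -9]
    - [0, 0, -14]
  roll: [0, 0, 0, 0, 0, 0]

```text
time_s: 10.68
tool_pos: [0.5305, -0.3103, 0.1765]
ee_rot: [[0.289, 0.957, -0.0], [0.957, -0.289, 0.0], [0.0, -0.0, -1.0]]
force: [0.6, -0.1, -0.2]
width: 0.0859
```

```bash
cat > c.py <<'E'
from h import *
s=snap('wrist'); P=cloud(s); m=(P[...,2]>.04)&(P[...,2]<.056)&(np.hypot(P[...,0]-.53,P[...,1]+.31)<.06)
q=P[m]; print(cv2.minAreaRect(q[:,:2].astype(np.float32)*1000),len(q),np.percentile(q[:,2],[2,50,98]))
# pliers from first top/scene pictures
for cam in ['top','scene']:
    s=dict(np.load(cam+'0.npz')); P=cloud(s)
    c=np.array([.53,.312]); m=(np.hypot(P[...,0]-c[0],P[...,1]-c[1])<.16)&(P[...,2]>.022)&(P[...,2]<.06)
    q=P[m]
    for lo in np.arange(-.13,.10,.015):
        d=np.radians(12);e=np.array([np.cos(d),np.sin(d)]);n=np.array([-e[1],e[0]])
        t=(q[:,:2]-c)@e; w=(q[:,:2]-c)@n; k=(t>lo)&(t<lo+.015)
        if k.sum()>3: print(cam,round(lo+.0075,4),np.round([w[k].min(),w[k].max(),(w[k].min()+w[k].max())/2,q[k,2].max()],4),k.sum())
go(.475,.30,.25,np.radians(12)+np.pi)
E
python3 c.py
```

```text
((530.4263305664062, -308.5510559082031), (63.64219665527344, 26.00398063659668), 73.94822692871094) 3158 [0.04596454 0.04914167 0.05063178]
top -0.1075 [-0.0401  0.0435  0.0017  0.0439] 203
top -0.0925 [-0.039   0.0395  0.0002  0.0424] 183
top -0.0775 [-0.0294  0.0353  0.0029  0.0426] 148
top -0.0625 [-0.0275  0.0324  0.0025  0.0455] 146
top -0.0475 [-0.0242  0.0282  0.002   0.0421] 140
top -0.0325 [-0.0214  0.0235  0.001   0.0431] 127
top -0.0175 [-0.0168  0.0176  0.0004  0.0401] 99
top -0.0025 [-0.0133  0.0133  0.      0.0436] 88
top 0.0125 [-0.0136  0.0089 -0.0023  0.0423] 65
top 0.0275 [-0.0144  0.0097 -0.0024  0.0392] 61
top 0.0425 [-0.0077  0.0054 -0.0012  0.0388] 39
top 0.0575 [-0.0139  0.0094 -0.0023  0.0376] 27
top 0.0725 [-0.0135  0.0088 -0.0023  0.0338] 25
scene -0.1075 [-0.0398  0.0452  0.0027  0.0419] 141
scene -0.0925 [-0.0375  0.0452  0.0039  0.0422] 176
scene -0.0775 [-0.0273  0.0378  0.0053  0.0443] 140
scene -0.0625 [-0.0254  0.0353  0.0049  0.0444] 141
scene -0.0475 [-0.0224  0.0291  0.0033  0.0436] 131
scene -0.0325 [-0.0199  0.0263  0.0032  0.0431] 127
scene -0.0175 [-0.0136  0.0227  0.0046  0.0428] 75
scene -0.0025 [-0.0112  0.0129  0.0009  0.0436] 94
scene 0.0125 [-0.008   0.0123  0.0022  0.0404] 83
scene 0.0275 [-0.0077  0.0124  0.0024  0.0394] 62
scene 0.0425 [-0.0082  0.0063 -0.001   0.0413] 48
scene 0.0575 [-0.0129  0.0096 -0.0017  0.0396] 39
scene 0.0725 [-0.0127  0.0099 -0.0014  0.033 ] 36
off [ 56.87 -23.09  -7.01] roll -2.073 | a 1.2777 pos [ 0.5322 -0.3115  0.1837] t 10.725 w 0.0852 F [-0.1 -1.   5.2]
```

Call:
carry_out:
  claw: [0, 0, 0, 0, 0, 0, 0, 0]
  offset:
    - [5, -2, -3]
    - [10, -4, -5]
    - [15, -6, -7]
    - [20, -8.1, -7]
    - [25, -10.1, -7]
    - [30, -12.2, -7]
    - [35, -14.2, -7]
    - [40, -16.2, -7]
  roll: [-0.17, -0.34, -0.51, -0.68, -0.85, -1.02, -1.19, -1.36]

```text
time_s: 11.72
tool_pos: [0.4908, 0.121, 0.2451]
ee_rot: [[-0.878, 0.478, 0.001], [0.478, 0.878, 0.0], [-0.001, 0.0, -1.0]]
force: [1.3, 0.4, -0.4]
width: 0.0855
```

```bash
python3 -c "
from h import *
go(.475,.302,.2,np.radians(190.6))
snap('wrist');go(.475,.302,.2,np.radians(190.6))"
```

```text
off [10.05 15.14  4.51] roll -0.684 | a 2.6431 pos [0.4908 0.121  0.2451] t 11.725 w 0.0855 F [ 1.3  0.4 -0.4]
off [ 9.54 14.86  4.56] roll -0.672 | a 2.6547 pos [0.4898 0.1259 0.2451] t 11.775 w 0.0851 F [-3.3  2.  -0.5]
```

Call:
carry_out:
  claw: [0, 0, 0, 0, 0, 0]
  offset:
    - [2.4, 3.7, 1]
    - [4.8, 7.4, 2]
    - [7.2, 11.1, 3]
    - [9.5, 14.9, 4]
    - [9.5, 14.9, 4.5]
    - [9.5, 14.9, 4.5]
  roll: [-0.17, -0.34, -0.51, -0.68, -0.68, -0.68]

```text
time_s: 12.52
tool_pos: [0.4796, 0.2954, 0.1995]
ee_rot: [[-0.985, -0.174, -0.001], [-0.174, 0.985, -0.001], [0.001, -0.001, -1.0]]
force: [0.3, 1.1, 0.0]
width: 0.0854
```

```bash
cat > d.py <<'E'
from h import *
snap('wrist'); s=snap('wrist','w6'); np.savez('w6.npz',**s)
P=cloud(s); q=P[(P[...,2]>.031)&(P[...,2]<.05)&(np.hypot(P[...,0]-.53,P[...,1]-.312)<.16)]
np.set_printoptions(precision=4,suppress=True)
c=np.array([.53,.312]);d=np.radians(10.6);e=np.array([np.cos(d),np.sin(d)]);n=np.array([-e[1],e[0]])
t=(q[:,:2]-c)@e; w=(q[:,:2]-c)@n
for lo in np.arange(-.13,.10,.01):
    k=(t>lo)&(t<lo+.01)
    if k.sum()>3: print(round(lo+.005,4),np.round([w[k].min(),w[k].max(),(w[k].min()+w[k].max())/2,np.median(q[k,2])],4),k.sum())
for l in ['pliers','grip','ring_centre','rest']: print(l,[(np.round(x['at'],4),round(x['score'],2)) for x in robot.tip_of('wrist',l)])
go(.475,.302,.2,np.radians(190.6))
E
python3 d.py
```

```text
-0.105 [-0.0346  0.0392  0.0023  0.038 ] 227
-0.095 [-0.034   0.0383  0.0021  0.0382] 368
-0.085 [-0.0321  0.0356  0.0018  0.0383] 358
-0.075 [-0.03    0.0336  0.0018  0.0382] 351
-0.065 [-0.0279  0.0315  0.0018  0.0382] 336
-0.055 [-0.0259  0.0285  0.0013  0.0383] 328
-0.045 [-0.0238  0.0263  0.0013  0.0382] 319
-0.035 [-0.0217  0.0248  0.0016  0.0381] 283
-0.025 [-0.0186  0.0209  0.0012  0.0364] 254
-0.015 [-0.0147  0.0169  0.0011  0.0364] 263
-0.005 [-0.0115  0.0136  0.001   0.0383] 339
0.005 [-0.0082  0.0102  0.001   0.0386] 180
0.015 [-0.0067  0.008   0.0006  0.0354] 149
0.025 [-0.006   0.0071  0.0005  0.0355] 151
0.035 [-0.0061  0.0062  0.0001  0.0355] 139
0.045 [-0.0053  0.0062  0.0005  0.0356] 136
0.055 [-0.0053  0.0053 -0.      0.0347] 7
pliers [(array([0.5302, 0.311 , 0.0245]), 0.6)]
grip []
ring_centre [(array([0.5874, 0.3218, 0.0238]), 0.65)]
rest [(array([0.5274, 0.3081, 0.0042]), 0.85), (array([0.526 , 0.1002, 0.004 ]), 0.67)]
off [0.4  0.78 0.05] roll -6.294 | a -2.967 pos [0.4803 0.2951 0.2005] t 12.825 w 0.085 F [ 0.9 -0.7 -0.7]
```

View pics/w6.png

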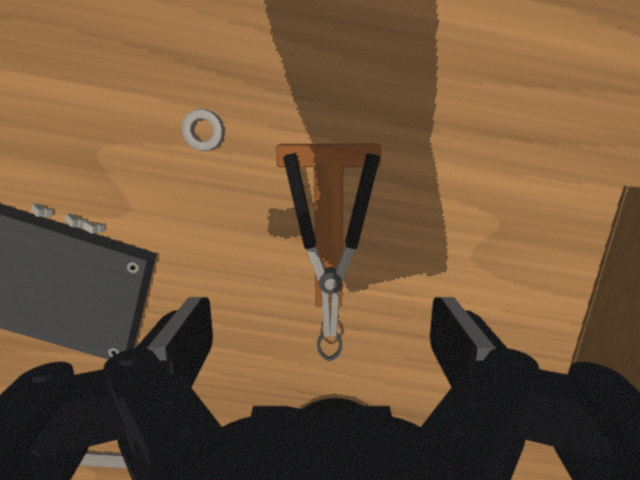

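```bash
python3 - <<'E'
from h import *
np.set_printoptions(precision=4,suppress=True)
s=dict(np.load('w6.npz'));P=cloud(s); z=s['z_map']
f=240/np.tan(np.radians(s['vertical_fov'])/2)
def at(u,v,h):
    r=s['R'].T@np.array([(u-s['cx'])/f,(v-s['cy'])/f,1]); C=-s['R'].T@s['t']; return C+r*(h-C[2])/r[2]
print(at(330,283,.0405), P[283,330], 'ring',at(329,346,.0295))
d=np.radians(9.85);e=np.array([np.cos(d),np.sin(d)])
m=(P[...,2]>.031)&(P[...,2]<.05)&(np.hypot(P[...,0]-.53,P[...,1]-.312)<.16)
t=P[m][:,:2]@e; print('rear',np.sort(t)[[0,3,10,30]]-np.array([.5302,.311])@e)
# ring pixels: dark, around
col=s['frame'].astype(int); dk=(col.max(-1)<95)
sub=np.zeros_like(dk); sub[315:368,305:355]=dk[315:368,305:355]
v,u=np.nonzero(sub); print(u.min(),u.max(),v.min(),v.max(),len(u)); 
cv2.imwrite('pics/w6c.png',cv2.resize(s['frame'][250:400,260:400,::-1],(700,750)[:2],interpolation=cv2.INTER_CUBIC)[:600])
go(.475,.302,.2,np.radians(-170.15))
E
```

```text
[0.5284 0.3127 0.0405] [0.5287 0.3128 0.0398] ring [0.5939 0.324  0.0295]
rear [-0.1068 -0.1066 -0.1062 -0.1054]
318 341 326 360 198
off [0.4  0.78 0.05] roll 0.003 | a -2.967 pos [0.4803 0.2951 0.2005] t 12.825 w 0.085 F [ 0.9 -0.7 -0.7]
```

View pics/w6c.png

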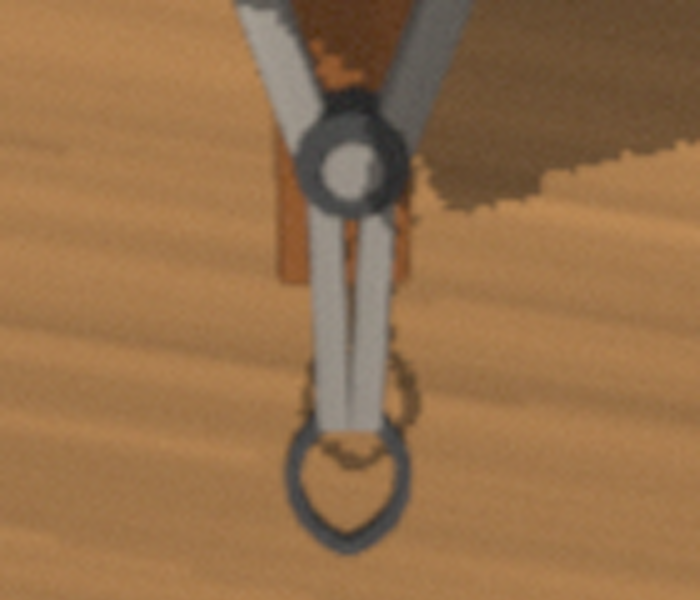

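Call:
carry_out:
  claw: [0, 0, 0, 0, 0]
  offset:
    - [0.3, 0.9, 5]
    - [0.3, 0.9, 10]
    - [0.3, 0.9, 14]
    - [0.3, 0.9, 16.5]
    - [0.3, 0.9, 17]
  roll: [0, 0, 0, 0, 0]

```text
time_s: 13.45
tool_pos: [0.4748, 0.3034, 0.0289]
ee_rot: [[-0.985, -0.174, -0.002], [-0.174, 0.985, -0.001], [0.002, -0.001, -1.0]]
force: [-0.2, 0.1, 0.0]
width: 0.0853
```

Call:
carry_out:
  claw: [60, 120, 150, 255, 255, 255, 255, 255]
  offset:
    - [0, 0, 0]
    - [0, 0, 0]
    - [0, 0, 0]
    - [0, 0, 0]
    - [0, 0, 0]
    - [0, 0, 0]
    - [0, 0, 0]
    - [0, 0, 0]
  roll: [0, 0, 0, 0, 0, 0, 0, 0]
  grip_force: 70

```text
time_s: 14.45
tool_pos: [0.4767, 0.303, 0.033]
ee_rot: [[-0.985, -0.174, 0.004], [-0.174, 0.985, -0.002], [-0.004, -0.003, -1.0]]
force: [-1.9, -11.4, 17.6]
width: 0.0269
```

```bash
python3 - <<'E'
from h import *
s=snap('scene','s7'); s2=snap('top'); go(.4758,.3036,.03,np.radians(-170.15))
cv2.imwrite('pics/s7c.png',np.hstack([cv2.resize(s['frame'][290:410,360:480,::-1],(400,400),interpolation=2),cv2.resize(s2['frame'][190:310,110:230,::-1],(400,400),interpolation=2)]))
for c in ['scene','top']:
  for l in ['pliers','ring_centre']: print(c,l,[(np.round(x['at'],4),round(x['score'],2)) for x in robot.tip_of(c,l)])
E
```

```text
off [0.08 0.08 0.3 ] roll 0.003 | a -2.9663 pos [0.4767 0.303  0.033 ] t 14.55 w 0.0268 F [ -2.9 -10.5  18. ]
scene pliers [(array([0.5314, 0.3146, 0.0256]), 0.83)]
scene ring_centre [(array([ 0.5692, -0.037 ,  0.0825]), 0.36)]
top pliers [(array([0.5309, 0.3106, 0.0249]), 0.63)]
top ring_centre [(array([0.5938, 0.3228, 0.0284]), 0.67), (array([ 7.249e-01, -2.454e-01,  4.000e-04]), 0.52)]
```

View pics/s7c.png

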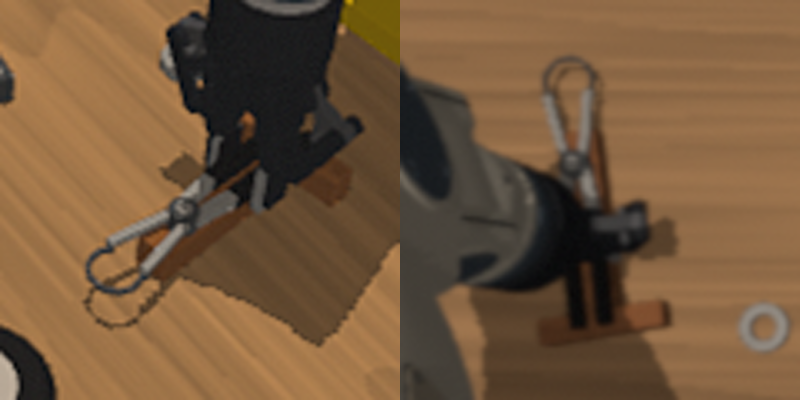

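Call:
carry_out:
  claw: [255, 255, 255, 255, 255, 255, 255]
  offset:
    - [0, 0, -0.5]
    - [0, 0, -1]
    - [0, 0, -2]
    - [0, 0, -4]
    - [0, 0, -7]
    - [0, 0, -10]
    - [0, 0, -10]
  roll: [0, 0, 0, 0, 0, 0, 0]

```text
time_s: 15.62
tool_pos: [0.4766, 0.3049, 0.1333]
ee_rot: [[-0.984, -0.176, 0.005], [-0.176, 0.984, 0.003], [-0.006, 0.002, -1.0]]
force: [0.1, 0.0, -1.9]
width: 0.0261
```

```bash
cat > e.py <<'E'
from h import *
import sys
tag=sys.argv[1]
s=snap('scene'); s2=snap('top'); np.savez('s8.npz',**s); np.savez('t8.npz',**s2)
st=robot.state(); R=st['ee_rot']; go(*st['tool_pos'],np.radians(-170.15))
X=st['tool_pos']-R[:,0]*.10; a=proj(s,X).astype(int); b=proj(s2,X).astype(int); print(a,b)
k=50
crop=lambda f,c:cv2.resize(f[max(c[1]-k,0):c[1]+k,max(c[0]-k,0):c[0]+k,::-1],(400,400),interpolation=2)
cv2.imwrite(f'pics/{tag}.png',np.hstack([crop(s['frame'],a),crop(s2['frame'],b)]))
np.set_printoptions(precision=4,suppress=True)
for nm,q in (('scene',s),('top',s2)):
    P=cloud(q); D=(P-st['tool_pos'])@R   # tool frame
    m=(D[...,0]<-.028)&(D[...,0]>-.15)&(abs(D[...,1])<.03)&(abs(D[...,2])<.03)
    d=D[m]; 
    for lo in np.arange(-.15,-.03,.01):
        j=(d[:,0]>lo)&(d[:,0]<lo+.01)
        if j.sum()>2: print(nm,round(lo+.005,3),'y',d[j,1].min(),d[j,1].max(),'mid',(d[j,1].min()+d[j,1].max())/2,'z',np.median(d[j,2]),j.sum())
    if len(d): print(nm,'front',np.sort(d[:,0])[:4])
for c in ['scene','top']:
  for l in ['pliers','ring_centre']: print(c,l,[(np.round((np.array(x['at'])-st['tool_pos'])@R,4),round(x['score'],2)) for x in robot.tip_of(c,l)])
E
python3 e.py p8
```

```text
off [0. 0. 0.] roll 0.004 | a -2.9652 pos [0.4753 0.3042 0.1303] t 15.725 w 0.0264 F [-0.  -0.5 -2.7]
[405 330] [143 212]
scene -0.135 y -0.010158239789371536 0.010952818711804313 mid 0.0003972894612163883 z 0.0006375085067350297 21
scene -0.125 y -0.01723228187122009 0.016486728191518685 mid -0.0003727768398507029 z 0.0012876374575089304 24
scene -0.115 y -0.01727996013387563 0.016889077702991927 mid -0.00019544121544185118 z 0.0015119441829040937 18
scene -0.105 y -0.016912295038220327 0.01722910566167529 mid 0.00015840531172748099 z -0.002942206743949509 52
scene -0.095 y -0.015588512860868571 0.015843410899229395 mid 0.00012744901918041156 z -0.004823530744968988 38
scene -0.085 y -0.012716713825887327 0.013805731754223945 mid 0.0005445089641683094 z -0.00528632950278746 37
scene -0.075 y -0.011199201359178172 0.012348889345247551 mid 0.0005748439930346894 z -0.004810407561452775 34
scene -0.065 y -0.009646060204831962 0.010927005144493794 mid 0.0006404724698309159 z -0.00617760783786094 67
scene -0.055 y -0.008505557348120077 0.012023276330273867 mid 0.001758859491076895 z -0.00
[... 1117 characters left out ...]
008690027478539331 z -0.005510421981887912 41
top -0.055 y -0.010655279773216867 0.010959902817557524 mid 0.00015231152217032827 z -0.005523016633949468 64
top -0.045 y -0.01140184595756731 0.00947617106715527 mid -0.0009628374452060199 z -0.0037886362030204266 46
top -0.035 y -0.012563606401614934 0.004609072063706163 mid -0.003977267168954385 z -0.0037878402584050775 28
top front [-0.1344 -0.1337 -0.1335 -0.1329]
scene pliers [(array([-0.0581,  0.001 ,  0.007 ]), 0.89), (array([-0.2439,  0.004 ,  0.1297]), 0.35)]
scene ring_centre [(array([-0.1197, -0.    ,  0.0032]), 0.88)]
top pliers [(array([-0.0563, -0.002 ,  0.0066]), 0.75)]
top ring_centre [(array([-0.1195, -0.0018,  0.0043]), 0.82)]
```

View pics/p8.png

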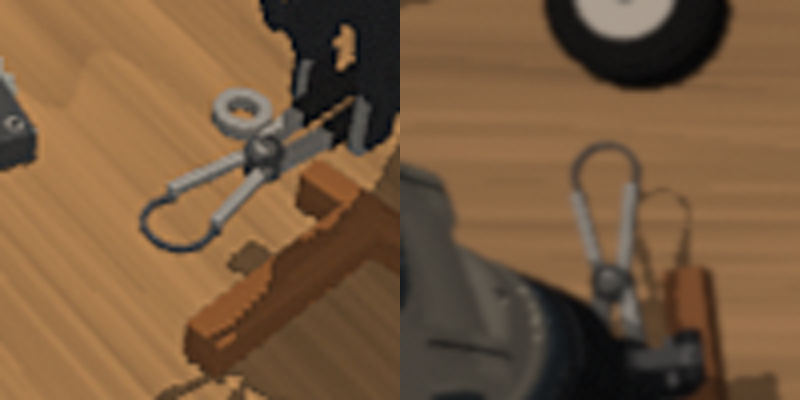

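Call:
carry_out:
  claw: [255, 255, 255, 255, 255, 255, 255, 255]
  offset:
    - [0.8, -3, -1]
    - [1.8, -7.5, -1]
    - [3, -12, -1]
    - [4.1, -17, -1]
    - [5.3, -22, -1]
    - [6.6, -27, -1]
    - [7.8, -32, -1]
    - [8.5, -34.8, -1]
  roll: [0, 0, 0, 0, 0, 0, 0, 0]

```text
time_s: 16.92
tool_pos: [0.4522, -0.0555, 0.1396]
ee_rot: [[-0.985, -0.173, -0.001], [-0.173, 0.985, -0.0], [0.001, 0.0, -1.0]]
force: [0.7, 0.3, -1.6]
width: 0.0262
```

Call:
carry_out:
  claw: [255, 255, 255, 255]
  offset:
    - [0, 0, 1]
    - [0, 0, 2.5]
    - [0, 0, 2.5]
    - [0, 0, 2.5]
  roll: [0, 0, 0, 0]

```text
time_s: 17.42
tool_pos: [0.4527, -0.0529, 0.1151]
ee_rot: [[-0.984, -0.176, -0.0], [-0.176, 0.984, 0.0], [0.0, 0.0, -1.0]]
force: [0.5, 0.9, -1.7]
width: 0.0265
```

```bash
python3 e.py p9; python3 - <<'E'
from h import *
st=robot.state();R=st['ee_rot'];print(R)
for n in ['s8','t8']:
    s=dict(np.load(n+'.npz'));P=cloud(s)
    c=np.array([.5685,-.033]);m=(np.hypot(P[...,0]-c[0],P[...,1]-c[1])<.0135)&(P[...,2]>.08)&(P[...,2]<.0875)
    q=P[m];d=(q-st['tool_pos'])@R
    if len(q): print(n,len(q),'world mean',q.mean(0),'tool mid',(d.max(0)+d.min(0))/2,'mean',d.mean(0))
E
```

```text
off [0. 0. 0.] roll 0.005 | a -2.9647 pos [ 0.453  -0.0531  0.1154] t 17.525 w 0.0266 F [-0.4 -0.2 -0.5]
[316 236] [317 226]
scene -0.135 y -0.001550447337919582 0.0048109315215436 mid 0.001630242091812009 z 0.005292632956855389 3
scene -0.125 y -0.01434680387155349 0.014968694226446082 mid 0.0003109451774462955 z 0.005851561123151955 23
scene -0.115 y -0.018680356035202992 0.018464501879860016 mid -0.00010792707767148801 z 0.027592896629189477 27
scene -0.105 y -0.018757413769798257 0.018242527146035626 mid -0.0002574433118813155 z 0.0008414724250355045 32
scene -0.095 y -0.01778023874380163 0.016297605698842064 mid -0.0007413165224797839 z -0.000498326300590371 22
scene -0.085 y -0.012071663626230399 0.014904585263219302 mid 0.0014164608184944515 z -0.0012077305520052243 24
scene -0.075 y -0.010189209957724696 0.01388383314140022 mid 0.0018473115918377619 z -0.0013771763309532604 24
scene -0.065 y -0.009070414806132533 0.01232171041878867 mid 0.0016256478063280686 z -0.0025471768480305507 37
scene -0.055 y -0.008849949267921276 0.011204626901335495 mid 0.001177338816707109 z -0.004
[... 511 characters left out ...]
 [-0.1326 -0.1318 -0.1314 -0.1311]
scene pliers [(array([-0.0582,  0.0021,  0.0108]), 0.9), (array([-0.0324, -0.2639,  0.1151]), 0.33)]
scene ring_centre [(array([ 0.0047, -0.1457,  0.1171]), 0.7), (array([-0.1143, -0.0031,  0.0066]), 0.58)]
top pliers [(array([-0.3319,  0.3523,  0.1178]), 0.42)]
top ring_centre [(array([-0.1519,  0.1025,  0.0946]), 0.5), (array([-0.0995,  0.1315,  0.1098]), 0.43)]
[[-9.84462289e-01 -1.75595469e-01  4.81715904e-04]
 [-1.75595549e-01  9.84462384e-01 -1.30480134e-04]
 [-4.51319467e-04 -2.13039940e-04 -9.99999875e-01]]
s8 45 world mean [ 0.56977777 -0.03069107  0.08405961] tool mid [-0.11754024  0.00022603  0.03168052] mean [-0.11910358  0.00171161  0.03135152]
```

View pics/p9.png

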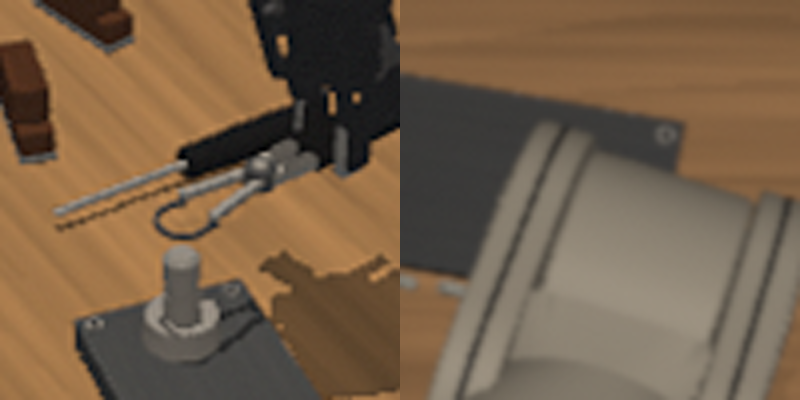

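Call:
carry_out:
  claw: [255, 255, 255, 255, 255, 255, 255, 255]
  offset:
    - [0, 0, -2]
    - [-0.8, 1.5, -2]
    - [-1.8, 3, -2]
    - [-2.8, 5, -2]
    - [-3.8, 7, -2]
    - [-4.8, 8.6, -2]
    - [-5.85, 10.2, -2]
    - [-5.85, 10.2, -2]
  roll: [0, 0.15, 0.32, 0.49, 0.66, 0.83, 1, 1.05]

```text
time_s: 18.73
tool_pos: [0.4928, 0.0583, 0.1352]
ee_rot: [[-0.64, 0.768, 0.0], [0.768, 0.64, 0.0], [-0.0, 0.0, -1.0]]
force: [0.3, -0.7, -2.3]
width: 0.0266
```

Call:
carry_out:
  claw: [255, 255, 255, 255]
  offset:
    - [0, 0, 1]
    - [0, 0, 1.5]
    - [0, 0, 1.5]
    - [0, 0, 1.5]
  roll: [0, 0, 0, 0]

```text
time_s: 19.23
tool_pos: [0.4924, 0.0571, 0.1201]
ee_rot: [[-0.642, 0.767, -0.0], [0.767, 0.642, 0.0], [0.0, -0.0, -1.0]]
force: [-0.9, -0.5, -1.6]
width: 0.0265
```

```bash
python3 - <<'E'
from h import *
robot.snapshot('top');robot.snapshot('top')
E
python3 e.py p10; cat > f.py <<'E'
from h import *
np.set_printoptions(precision=4,suppress=True)
st=robot.state();R=st['ee_rot'];print(R)
for n in ['s8','t8']:
    s=dict(np.load(n+'.npz'));P=cloud(s)
    c=np.array([.5685,-.033]);m=(np.hypot(P[...,0]-c[0],P[...,1]-c[1])<.0135)&(P[...,2]>.08)&(P[...,2]<.0875)
    q=P[m];d=(q-st['tool_pos'])@R
    if len(q): print(n,len(q),'world mean',q.mean(0),'tool mid',(d.max(0)+d.min(0))/2,'mean',d.mean(0))
E
python3 f.py
```

```text
off [0. 0. 0.] roll 5.237 | a 2.2678 pos [0.4925 0.0572 0.1203] t 19.425 w 0.0264 F [-0.1 -0.3 -1.6]
[318 238] [309 223]
scene -0.135 y -0.01370143250082738 -0.0005426108295174901 mid -0.0071220216651724354 z 0.005797843481962652 3
scene -0.125 y -0.01708577082735199 0.015531785648000472 mid -0.0007769925896757585 z 0.0054984129075731575 19
scene -0.115 y -0.020161756239282607 0.015816805693097017 mid -0.002172475273092795 z 0.0057398097552113 16
scene -0.105 y -0.02021792463732662 0.015775840788132035 mid -0.002221041924597293 z 0.0011082580017481795 28
scene -0.095 y -0.019489803413680958 0.017074712254481393 mid -0.0012075455795997822 z -0.002195113452396018 30
scene -0.085 y -0.01621359332603268 0.013694414798310139 mid -0.0012595892638612698 z -0.001746265562059748 28
scene -0.075 y -0.014905680068518858 0.012015692239761972 mid -0.001444993914378443 z -0.0018708930932778462 30
scene -0.065 y -0.009853673950919765 0.011072420405068057 mid 0.0006093732270741458 z -0.002479848780768954 31
scene -0.055 y -0.010616373791580964 0.010704202966865535 mid 4.391458764228546e-05 z -0.0044
[... 1418 characters left out ...]
 0.009508369523991205 mid -0.0011300932302342834 z -0.0023170841823003828 24
top front [-0.1324 -0.1324 -0.1315 -0.1312]
scene pliers [(array([-0.0549, -0.002 ,  0.0064]), 0.94)]
scene ring_centre [(array([-0.1179, -0.0031,  0.0051]), 0.8)]
top pliers [(array([-0.0574,  0.0016,  0.0079]), 0.74)]
top ring_centre [(array([-0.1174,  0.001 ,  0.004 ]), 0.7), (array([-0.1184,  0.0012,  0.0618]), 0.22)]
[[-0.642   0.7667  0.0002]
 [ 0.7667  0.642  -0.    ]
 [-0.0001  0.0001 -1.    ]]
s8 49 world mean [ 0.5694 -0.0316  0.0842] tool mid [-0.1181 -0.0001  0.0365] mean [-0.1175  0.0019  0.036 ]
t8 73 world mean [ 0.5689 -0.0337  0.0836] tool mid [-0.119   0.0001  0.0366] mean [-0.1188  0.0002  0.0366]
```

View pics/p10.png

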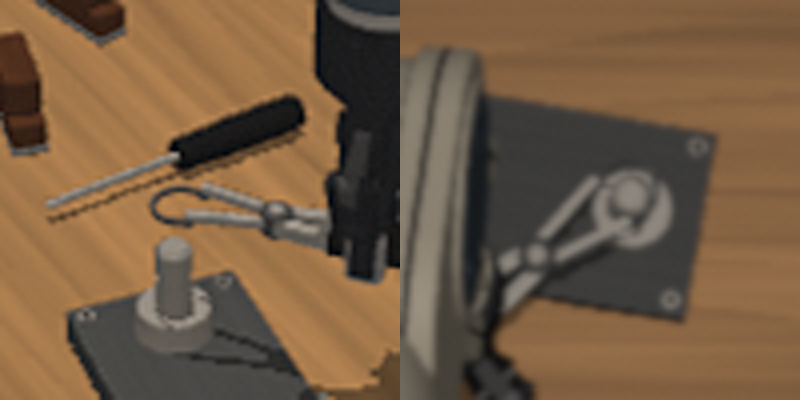

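```bash
cat > g.py <<'E'
from h import *
from scipy.optimize import least_squares
np.set_printoptions(precision=4,suppress=True)
def meas(cam,n=4):
    out=[];Q=[];S=[]
    for i in range(n):
        st=robot.state();R=st['ee_rot'];s=snap(cam);P=cloud(s)
        D=(P-st['tool_pos'])@R
        m=(D[...,0]<-.110)&(D[...,0]>-.14)&(abs(D[...,1])<.024)&(D[...,2]>.002)&(D[...,2]<.0095)
        rr=np.hypot(D[...,0]+.117,D[...,1]); m&=rr>.0105
        Q.append(D[m]); k=(np.hypot(P[...,0]-.5685,P[...,1]+.033)<.0135)&(P[...,2]>.081)&(P[...,2]<.087); S.append(D[k])
    q=np.vstack(Q)
    f=least_squares(lambda p:np.hypot(q[:,0]-p[0],q[:,1]-p[1])-.0155,[-.117,0],loss='soft_l1',f_scale=.001)
    A=np.c_[q[:,:2]-f.x,np.ones(len(q))]; pl=np.linalg.lstsq(A,q[:,2],rcond=None)[0]
    print(cam,'ring',f.x,len(q),'resid',np.std(f.fun),'z',np.median(q[:,2]),'tilt',pl[:2])
    x=np.vstack(S)
    if len(x)>5:
        h=cv2.minEnclosingCircle(x[:,:2].astype(np.float32)*1000); print(cam,'shaft mean',x.mean(0),'circ',h,len(x))
    a=[(np.round((np.array(d['at'])-st['tool_pos'])@R,4),round(d['score'],2)) for l in ('ring_centre','shaft_top') for d in robot.tip_of(cam,l)]; print(a)
meas('top');meas('scene'); go(.4925,.0572,.12,2.2678)
E
python3 g.py
```

```text
top ring [-0.1157 -0.0011] 181 resid 0.001081562218568861 z 0.005795689131921581 tilt [-0.0184  0.0064]
top shaft mean [-0.119  -0.0002  0.0363] circ ((-118.94793701171875, 0.1806085705757141), 10.847429275512695) 262
[(array([-0.1138, -0.0009,  0.0073]), 0.65), (array([-0.1191, -0.0017,  0.0353]), 0.59), (array([0.081 , 0.361 , 0.1234]), 0.41)]
scene ring [-0.1149 -0.0024] 146 resid 0.0020350838449741592 z 0.005215831745826564 tilt [ 0.0059 -0.0395]
scene shaft mean [-0.1172  0.0011  0.0359] circ ((-117.21202850341797, 0.8598717451095581), 12.298930168151855) 157
[(array([-0.1177,  0.0004,  0.0062]), 0.82), (array([-0.1198, -0.004 ,  0.055 ]), 0.57), (array([ 0.2357, -0.1166,  0.0359]), 0.94), (array([-0.12  , -0.0008,  0.0371]), 0.62), (array([-0.1179, -0.0039,  0.0522]), 0.44)]
off [-0.01  0.    0.01] roll -0.0 | a 2.2678 pos [0.4924 0.0573 0.1201] t 20.225 w 0.0261 F [ 0.2  0.  -1.2]
```

Call:
carry_out:
  claw: [255, 255, 255, 255, 255, 255]
  offset:
    - [-0.3, 0.12, 0.5]
    - [-0.3, 0.12, 1.5]
    - [-0.3, 0.12, 2.2]
    - [-0.3, 0.12, 2.2]
    - [-0.3, 0.12, 2.2]
    - [-0.3, 0.12, 2.2]
  roll: [0, 0, 0, 0, 0, 0]

```text
time_s: 20.98
tool_pos: [0.4954, 0.0557, 0.0983]
ee_rot: [[-0.642, 0.767, 0.0], [0.767, 0.642, -0.0], [-0.0, 0.0, -1.0]]
force: [-0.0, 0.4, -1.7]
width: 0.0266
```

```bash
python3 g.py; python3 - <<'E'
from h import *
s=snap('scene');t=snap('top')
a=proj(s,[.5685,-.033,.085]).astype(int);b=proj(t,[.5685,-.033,.085]).astype(int);k=25
c=lambda f,p:cv2.resize(f[p[1]-k:p[1]+k,p[0]-k:p[0]+k,::-1],(400,400),interpolation=2)
cv2.imwrite('pics/p11.png',np.hstack([c(s['frame'],a),c(t['frame'],b)]))
E
```

```text
top ring [-0.1156 -0.0009] 180 resid 0.0011488901004424843 z 0.005661803326294625 tilt [-0.0078 -0.0012]
top shaft mean [-0.1157 -0.0015  0.0146] circ ((-115.72752380371094, -1.5514411926269531), 10.919431686401367) 257
[(array([-0.1168,  0.002 ,  0.0036]), 0.78), (array([-0.1201, -0.0053,  0.0127]), 0.82), (array([-0.0581, -0.001 ,  0.0105]), 0.29)]
scene ring [-0.1148 -0.0021] 142 resid 0.0018823248475564188 z 0.005233094981378536 tilt [-0.0182 -0.0056]
scene shaft mean [-0.1161  0.0001  0.0141] circ ((-114.93592071533203, -1.2295674085617065), 12.73282527923584) 86
[(array([-0.1175, -0.0021,  0.0056]), 0.75), (array([-0.1158, -0.0037,  0.0151]), 0.92), (array([ 0.2344, -0.1179,  0.0148]), 0.86), (array([-0.0026,  0.0022,  0.0047]), 0.25)]
off [ 0.29 -0.12 -2.19] roll 0.0 | a 2.2678 pos [0.4952 0.0558 0.0981] t 21.575 w 0.0262 F [-0.4  0.2 -1.1]
```

View pics/p11.png

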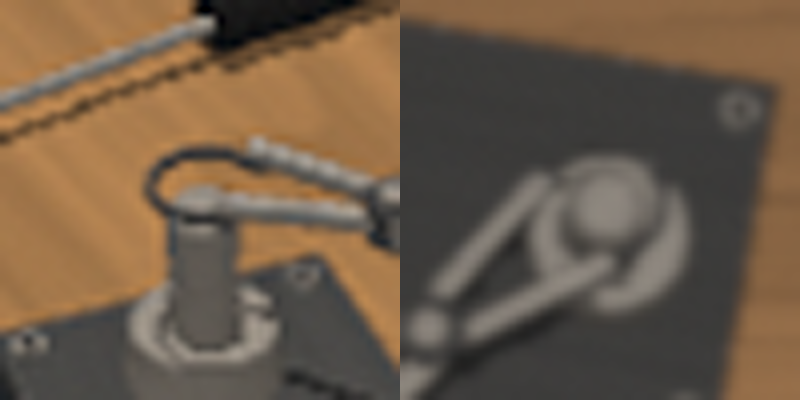

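Call:
carry_out:
  claw: [255, 255, 255, 255, 255, 255]
  offset:
    - [0, -0.05, 0.2]
    - [0, -0.05, 0.5]
    - [0, -0.05, 0.8]
    - [0, -0.05, 1.1]
    - [0, -0.05, 1.3]
    - [0, -0.05, 1.3]
  roll: [0, 0, 0, 0, 0, 0]

```text
time_s: 22.42
tool_pos: [0.4948, 0.0554, 0.0849]
ee_rot: [[-0.642, 0.767, -0.0], [0.767, 0.642, 0.0], [0.0, -0.0, -1.0]]
force: [0.1, -0.6, -1.8]
width: 0.0262
```

```bash
python3 g.py
```

```text
top ring [-0.1157 -0.0008] 165 resid 0.001855818808929447 z 0.005258737435278294 tilt [ 0.0104 -0.0204]
top shaft mean [-0.1157 -0.0008  0.0012] circ ((-115.75897979736328, -0.9221222996711731), 10.834442138671875) 267
[(array([-0.1162, -0.0027,  0.0063]), 0.64), (array([-0.1172, -0.0018, -0.0009]), 0.92)]
scene ring [-0.1152 -0.0026] 122 resid 0.0019233347971155852 z 0.004476702814232255 tilt [-0.0364 -0.0042]
scene shaft mean [-0.1151  0.0006  0.0009] circ ((-115.27629852294922, 0.025895167142152786), 12.791954040527344) 167
[(array([-0.1183, -0.0039,  0.0056]), 0.93), (array([-0.1168, -0.0024,  0.004 ]), 0.96)]
off [ 0.29 -0.07 -3.49] roll -0.0 | a 2.2678 pos [0.4949 0.0554 0.0851] t 23.025 w 0.0262 F [ 0.2  0.8 -1. ]
```

Call:
carry_out:
  claw: [255, 255, 255, 255, 255, 255, 255, 255]
  offset:
    - [0, 0, 0.3]
    - [0, 0, 0.6]
    - [0, 0, 0.9]
    - [0, 0, 1.2]
    - [0, 0, 1.5]
    - [0, 0, 1.7]
    - [0, 0, 1.7]
    - [0, 0, 1.7]
  roll: [0, 0, 0, 0, 0, 0, 0, 0]

```text
time_s: 24.02
tool_pos: [0.4949, 0.0554, 0.0681]
ee_rot: [[-0.642, 0.767, 0.0], [0.767, 0.642, 0.0], [-0.0, 0.0, -1.0]]
force: [-0.1, -0.4, -2.2]
width: 0.0263
```

```bash
python3 g.py; python3 - <<'E'
from h import *
s=snap('scene');t=snap('top')
a=proj(s,[.5685,-.033,.065]).astype(int);b=proj(t,[.5685,-.033,.085]).astype(int);k=25
c=lambda f,p:cv2.resize(f[p[1]-k:p[1]+k,p[0]-k:p[0]+k,::-1],(400,400),interpolation=2)
cv2.imwrite('pics/p12.png',np.hstack([c(s['frame'],a),c(t['frame'],b)]))
P=cloud(s);D=P[...,:2]-[.5690,-.0335];r=np.hypot(D[...,0],D[...,1]);m=(r>.0135)&(r<.019)&(P[...,2]>.05)&(P[...,2]<.08)
q=P[m]; print('scene ring world z',np.percentile(q[:,2],[5,25,50,75,95]),len(q),proj(s,[.569,-.0335,.085]))
P=cloud(t);D=P[...,:2]-[.5690,-.0335];r=np.hypot(D[...,0],D[...,1]);m=(r>.013)&(r<.0185)&(P[...,2]>.05)&(P[...,2]<.08)
q=P[m]; print('top ring world z',np.percentile(q[:,2],[5,25,50,75,95]),len(q))
E
```

```text
top ring [-0.116  -0.0006] 155 resid 0.001108430478932412 z 0.0059026315224793785 tilt [-0.0165  0.008 ]
top shaft mean [-0.1157 -0.0011 -0.0158] circ ((-116.02422332763672, -0.895928680896759), 10.886399269104004) 269
[(array([-0.1155,  0.0003,  0.0043]), 0.67), (array([-0.1172, -0.0047, -0.0172]), 0.79)]
scene ring [-0.1147 -0.0021] 55 resid 0.001468245797848802 z 0.004866594974607892 tilt [ 0.1283 -0.0868]
scene shaft mean [-0.1145  0.0004 -0.0162] circ ((-114.81672668457031, 0.23049083352088928), 12.851045608520508) 166
[(array([-0.1169, -0.001 ,  0.0063]), 0.62), (array([ 0.239 , -0.114 , -0.0166]), 0.75), (array([-0.1169, -0.0032, -0.0148]), 0.6)]
off [ 0.29 -0.07 -5.19] roll 0.0 | a 2.2678 pos [0.4949 0.0554 0.0681] t 24.625 w 0.0262 F [-1.   0.2 -1.5]
scene ring world z [0.06111732 0.06349314 0.06531995 0.06684602 0.06989404] 24 [310.71305844 249.38260045]
top ring world z [0.05961812 0.06241797 0.06401048 0.06507995 0.06890684] 54
```

View pics/p12.png

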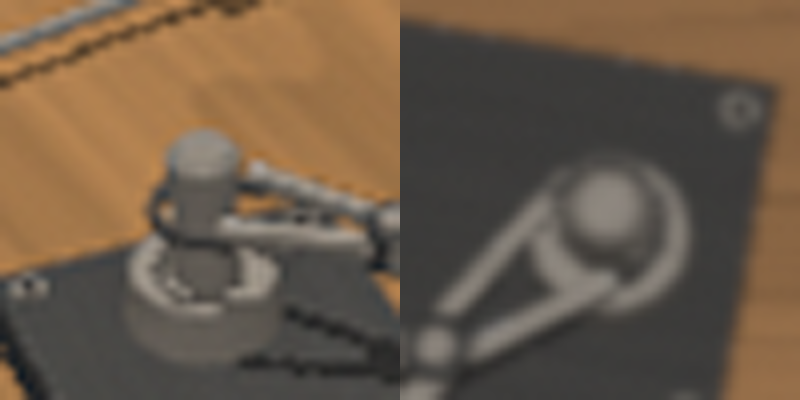

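```bash
python3 -c "
from h import *
print(robot.hand_in()); print(robot.state()['time_s'])"
```

```text
the job is handed in; nothing more can be done
None
the job is handed in; nothing more can be done
```

The job is done and was handed in at about 25 s of the 67 s allowed; `hand_in` gave no verdict.

- **Chips:** I pushed all three off the plate's long side nearest the robot with the scraper farthest to the robot's left. In the top camera they stand on the bench right beside that edge, close to the plate.
- **Scraper:** It is back where it started, upright, with its top at about 49–50 mm.
- **Pliers:** They are squeezed at 70 N, and the ring measured about 34 mm across the outside, which is fully spread. The fingers read 26.3 mm where 30 mm was expected at the stop. I took that as rubber give or sensor offset and did not confirm it.
- **Ring on the shaft:**
  - It went down with no contact force; the readings stayed within about 2 N, the same as when hanging free.
  - In the top camera the ring and shaft centres agree to about 0.5 mm.
  - The middle of the ring is at about 61.5–62 mm, against the groove at 62 mm.
  - It is level to roughly 1°.

Two checks were weaker. The scene camera's ring position differed from the top camera's by about 2–3 mm; I put this down to its oblique view and followed the top camera. I did not measure the other things on the bench again at the end; the arm stayed well clear of them.

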